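# Seal a coffee capsule in the lever press

### The arm

A 7-joint arm with a two-finger parallel gripper is mounted at the origin on the work surface. World frame = base frame: x ahead of the robot, y to its left, z up, the work surface at z = 0. Lengths are in mm, angles in degrees, forces in N, time in s.
With the tool pointing down it reaches from about 425 to 875 mm from the base axis. Payload 4.7 kg.
Tool frame: the origin (TCP) lies between the finger pads; the fingertips stand 19 mm ahead of it and the grasp point (between the pads) is the TCP; z points along the fingers, y is the line along which they close (so a half turn about z gives the same grasp; the last joint's range is limited). The gripper opens to 87 mm and grips with 3 to 60 N. Pads are 19 mm wide; open, the fingers measure 117 mm over their backs; the gripper's body (75 mm by 190 mm) begins 51 mm behind the grasp point.
Start: joints at [-74.593, 18.392, -4.016, 83.108, 1.295, 78.541, -3.26], TCP at [163.859, 629.026, 241.587] pointing down, gripper open.
Joint ranges: [-163.93, 163.93], [-17.29, 119.83], [-79.2, 71.16], [3.27, 140.29], [-89.18, 269.18], [5.43, 117.66], [-154.24, 154.24]. Speed limits (degrees/s): [147.25, 147.25, 180, 180, 180, 180, 180].

### API

Orientations are given as [roll, pitch, yaw] about the fixed x, y, z axes, in that order (R = Rz(yaw) Ry(pitch) Rx(roll)).
In Python, from rig import bot gives the robot as it stands. Calls block until the motion is done:
- bot.goto(position, orientation): joint-space move of the TCP to a pose.
- bot.move_straight(position, rot=None, speed=150, threshold=None): straight line of the TCP; rot=None keeps the orientation; speed is the mean speed in mm/s. With threshold (N) it stops when the force on the tool has changed by that much, and returns True; else False.
- bot.move_joints(angles): joint-space move.
- bot.gripper_to(opening, f_grip=None): opening from 0.0 (shut) to 1.0 (fully open); f_grip is the grip in N (None keeps the last); returns when the fingers have stopped.
- bot.sleep(seconds).
- bot.solve_ik(position, orientation): joint angles nearest the present ones, or None.
- bot.get_obs(): the state.
- bot.read_camera(name): name is "side" or "top"; returns a dict with "color" (420x560x3 uint8, red, green, blue), "vfov" (degrees; the focal length in pixels is half the picture's height over the tangent of half this angle, whatever the lens; pixels are square), "cx", "cy" (the principal point, pixels), "position" and "orientation" of the camera in the world. Camera axes: x right, y up, looking along -z (the intrinsics and any distortion apply to the point x, -y, -z); pixel columns grow to the right and rows downward; lengths in mm; the calibration is good to about 2 mm. A picture is of the moment at which its call begins. There is no depth.
A pose or a line that the arm cannot do raises bot.IKError and nothing moves.
- bot.hand_in(): hands the job in; it is judged then, once.
Trained networks look in a picture, given as the dict that the camera call returned (one of the last four; its "shot" number tells which), for a name from the list of things; names that differ only in an ending like _2 or _b are one class to them, and where a whole thing is asked for, a point or a joint stands for the part that bears it (a point fixed in the world has none). Each returns a list of dicts, best first, with "confidence" (0 to 1); they miss things now and then, are a little off and sometimes report something else, mostly with a low value. They report only what shows in the picture. A call takes as long as a camera call.
- bot.recognise(picture, label): "position" ([x, y, z] in mm, in world coordinates, good to about 4 mm: the middle of the surface that is visible of it).
- bot.cut_out(picture, label): "region" (420x560 bool, what is visible of it).
- bot.mark_of(picture, label): "position" ([x, y, z] in mm, in world coordinates, good to about 4 mm: a listed point, or the origin of a listed thing).
The state is a dict: "t": time; "joint_positions": joint angles; "joint_velocities": joint speeds; "joint_efforts": joint torques, N m; "tcp_pos": TCP position; "orientation": TCP orientation; "contact_force": force on the tool from outside, world axes, zero at the start; "ft_torque": the same for the moment, N m; "width": opening from 0.0 (shut) to 1.0 (fully open); "gripper_force": force on a finger pad.
Only numpy, scipy, OpenCV 4.12 (cv2) and the standard library are available. Lean on these libraries where they do the work, as an engineer would, in place of code of your own. Each camera call takes 0.05 s, during which the arm holds its last target. There are 200 camera calls.

### The job

Seal the refillable coffee capsule that stands in the lever press: swing the press's arm over and push it fully down onto the capsule for a moment, so that the raised lid goes home, then swing the arm all the way back to its rear stop and let go. Work only the press's arm: do not touch the capsule or its lid with the gripper, leave the capsule standing in its nest, and leave the things around it where they are.

Things in the scene. Friction and masses are not known exactly. Their poses are not given: they have to be found in the camera images.
- press: capsule lever press, bolted down: grey base 220 (x) x 100 (y) x 12 mm, two steel hinge cheeks 100 mm high, 60 mm over their outsides, steel ring nest 52 mm across, 42 mm high. Origin: centre of the base's underside. x axis from front (-x, where the bar lies when closed) to back (+x, where the arm is thrown back); y parallel to the hinge; z up
- hinge (a point): point on the arm's hinge axis midway between the cheeks, at (50, 0, 80) mm in the press's frame; the axis is the press's y
- press_arm (a joint): angle of the press's arm, rad: 0 = closed, level, pointing to the press's -x, on a firm stop; 1.57 = upright; 2.25 = at its rear stop, where it starts. Weight 250 g, damped 0.15 N m s/rad: let go before upright it sinks slowly onto the lid, too light to press it home; let go behind upright it sinks to the rear stop and stays
- bar (a point): middle of the arm's black round cross bar (the handle), 14 mm thick, 124 mm long along the press's y; the 18 mm wide arm joins it in the middle, leaving about 50 mm each side to grip or push. At angle q it is at hinge + 135 mm x (-cos q along the press's x, sin q up): 80 mm above the table closed, 215 upright, 185 at the rear stop. Axes turn with the arm
- capsule: refillable steel coffee capsule, 37 mm across at its rim, 30 mm tall without lid, about 70 g with lid, standing loosely (1.5 mm play) in the press's nest, rim above it; origin: centre of its underside
- nest (a point): centre of the nest's floor, 22 mm above the table, at (-20, 0, 22) mm in the press's frame, 70 mm in front of the hinge; the capsule's origin lies here
- lid (a joint): how far the capsule's flat aluminium lid (39 mm across, 6 mm thick) is pushed down, m: 0 = 6 mm proud, 0.006 = home on the rim. It moves at about 10 N and stays where pushed. The arm's rubber foot, 70 mm from the hinge, meets the proud lid at about 0.09 rad; at the arm's closed stop the lid is home. Takes about 4 N down on the bar
- spare_capsule: bystander: a second, already sealed steel capsule standing on the table beside the press, 39 mm across, 36 mm tall; origin: centre of its underside
- cup: bystander: white mug, 76 mm across, 75 mm tall, beside the press; origin: centre of its underside
- spoon: bystander: steel spoon 140 mm long lying on the table in front of the press; origin: under its middle
- bottle: bystander: clear water bottle with blue cap, 64 mm across, 210 mm tall; origin: centre of its underside
- bowl: bystander: white bowl, 96 mm across, 55 mm tall; origin: centre of its underside
- cutlery_jar: bystander: glass jar with cutlery, 72 mm across, 160 mm tall overall; origin: centre of its underside

How it is judged (in metres and radians):
On the way:
1. the arm is swung over and fully down on the capsule (within 0.05 rad of closed) with the lid pushed home (at least 4.5 of 6 mm), for 0.2 s (value of joint press_arm below 0.05 rad and value of joint lid above 0.0045 m), for 0.2 s.
At the end, for the whole second after the job is handed in: The arm is back at its rear stop (above 2.1 rad) and still; the lid is still home (at least 4.5 of its 6 mm); the capsule stands upright (within 0.15 rad) and still in the nest, its origin within 6 mm of the nest's point (value of joint press_arm above 2.1 rad and velocity of joint press_arm between -0.1 and 0.1 rad/s and value of joint lid above 0.0045 m and distance between capsule and nest below 0.006 m and angle between capsule's own z axis and vertical below 0.15 rad and linear speed of capsule below 0.03 m/s); the robot touches nothing.
It fails at once if the gripper or arm touches the capsule or its lid (contact force between any of the fingers, the arm and capsule above 1 N).
It fails at once if a bystander is shifted by more than 30 mm or knocked over (distance of any of spare_capsule, cup, spoon, bottle, bowl, cutlery_jar from where it was at the start of the episode above 0.03 m or angle between any of spare_capsule, cup, bottle, bowl, cutlery_jar's own z axis and vertical above 0.5 rad).
It also fails if it takes over 48 s, if anything falls off the work surface, if the arm or the gripper's body presses on something with over 40 N, if the wrist force passes 120 N, or if a joint passes its speed limit or range.

## Working session

There is one attempt and no reset: what is moved stays moved. The work goes in short steps, each a Python script; the robot and the scene stay as the last script left them, time stands still between calls to the robot, and variables do not carry over. Pictures are saved under pics/ and viewed, at most 10 in all, crops included, and the job is handed in when it is done.

```bash
mkdir -p pics; ls; python3 - <<'E'
from rig import bot
import cv2,numpy as np
for n in ("side","top"):
    p=bot.read_camera(n)
    cv2.imwrite(f"pics/{n}0.png",p["color"][:,:,::-1])
    print(n,{k:v for k,v in p.items() if k!="color"})
    for l in ["press","hinge","bar","capsule","nest","spare_capsule","cup","spoon","bottle","bowl","cutlery_jar"]:
        try: print(l,[(np.round(d["position"]).tolist(),round(d["confidence"],2)) for d in bot.mark_of(p,l)[:2]])
        except Exception as e: print(l,e)
o=bot.get_obs();print(o["t"],o["tcp_pos"],o["orientation"])
E
```

```text
pics
side {'vfov': 47.23625224610161, 'cx': 282.6179870618111, 'cy': 211.44548450975108, 'position': array([ -106.8528323 , -1019.25467752,  1048.49552175]), 'orientation': array([ 5.16172914e+01, -4.82094843e-02, -3.45971492e+01]), 'shot': 1}
press [([551.0, 114.0, -2.0], 0.6)]
hinge [([546.0, 65.0, 80.0], 0.75), ([544.0, 291.0, 2.0], 0.18)]
bar [([541.0, -22.0, 181.0], 0.87)]
capsule [([554.0, 130.0, 28.0], 0.46)]
nest [([553.0, 136.0, 21.0], 0.59)]
spare_capsule [([665.0, 68.0, -0.0], 0.46), ([656.0, 167.0, -2.0], 0.38)]
cup [([664.0, 66.0, -0.0], 0.96)]
spoon [([547.0, 290.0, 3.0], 0.73), ([624.0, 415.0, 2.0], 0.29)]
bottle [([552.0, -461.0, -3.0], 0.7), ([656.0, 173.0, -5.0], 0.31)]
bowl [([426.0, -447.0, -1.0], 0.94), ([538.0, -24.0, 181.0], 0.33)]
cutlery_jar [([624.0, 413.0, 0.0], 0.84)]
top {'vfov': 57.54077865011132, 'cx': 274.4924537051156, 'cy': 215.35269366285726, 'position': array([ 474.55720991,   -1.43056466, 1040.2203973 ]), 'orientation': array([  6.97262482,  -0.40203711, -90.72342873]), 'shot': 2}
press [([551.0, 117.0, 1.0], 0.79)]
hinge []
bar [([538.0, -22.0, 182.0], 0.74), ([664.0, 67.0, 1.0], 0.64)]
capsule [([550.0, 131.0, 19.0], 0.63)]
nest [([554.0, 133.0, 23.0], 0.62), ([425.0, -448.0, 3.0], 0.59)]
spare_capsule [([651.0, 169.0, 0.0], 0.67)]
cup [([664.0, 66.0, -1.0], 0.61)]
spoon [([549.0, 289.0, 3.0], 0.95)]
bottle [([551.0, -463.0, 3.0], 0.8), ([553.0, 134.0, 21.0], 0.2)]
bowl [([426.0, -452.0, 3.0], 0.97), ([551.0, 134.0, 26.0], 0.24)]
cutlery_jar [([627.0, 416.0, -0.0], 0.93)]
1.2 [163.857562   629.00864482 241.56903822] [1.79998094e+02 2.45468214e-03 1.65402089e+02]
```

View pics/side0.png

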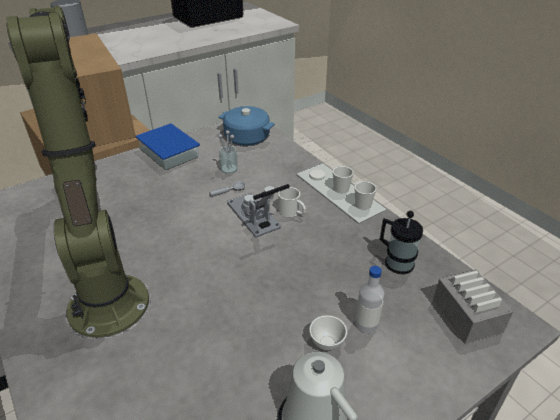

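View pics/top0.png

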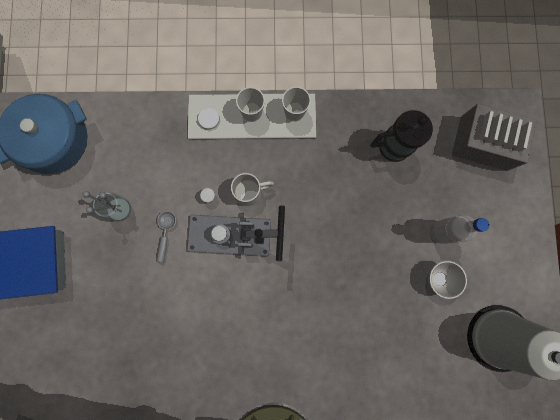

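The side picture shows the press at about (262,212), with its arm thrown back and the bar around (270,192). The top picture shows the bar as a vertical strip at (281,233), with the base to its left and the capsule at (219,233). So the press's +x is roughly world −y, and the robot-side half of the bar is free to grip.

```bash
cat > geo.py <<'E'
import numpy as np
from scipy.spatial.transform import Rotation as R
def ray(p,uv):
    f=p["color"].shape[0]/2/np.tan(np.radians(p["vfov"])/2)
    d=R.from_euler("xyz",p["orientation"],degrees=True).apply([(uv[0]-p["cx"])/f,-(uv[1]-p["cy"])/f,-1])
    return np.array(p["position"]),d/np.linalg.norm(d)
def tri(r):
    A=[np.eye(3)-np.outer(d,d) for _,d in r]
    x=np.linalg.solve(sum(A),sum(a@o for a,(o,_) in zip(A,r)))
    return x,[np.linalg.norm(a@(x-o)) for a,(o,_) in zip(A,r)]
def onplane(p,uv,z):
    o,d=ray(p,uv); return o+d*(z-o[2])/d[2]
E
python3 - <<'E'
from rig import bot
import cv2,numpy as np
from geo import *
from scipy.optimize import least_squares
loc={"hinge":(50,0,80),"bar":(50+84.8,0,185),"nest":(-20,0,22),"press":(0,0,0),"capsule":(-20,0,22)}
obs=[];rays=[]
for n in ("side","top"):
    for k in range(2):
        p=bot.read_camera(n)
        for l in loc:
            r=bot.mark_of(p,l)
            if r and r[0]["confidence"]>.4: obs.append((l,np.array(r[0]["position"])))
    for l in ("bar",):
        c=bot.cut_out(p,l)[0]; m=c["region"]
        (u,v),(w,h),a=cv2.minAreaRect(np.argwhere(m)[:,::-1].astype(np.float32))
        bx=cv2.boxPoints(((u,v),(w,h),a)); print(n,l,c["confidence"],m.sum(),(u,v),(w,h),a)
        rays.append(ray(p,(u,v)))
        e=[(bx[i]+bx[(i+1)%4])/2 for i in range(4)]
        e=max([(e[0],e[2]),(e[1],e[3])],key=lambda t:np.linalg.norm(t[0]-t[1]))
        q=[onplane(p,x,185) for x in e];print("ends at z185",np.round(q,1).tolist(),"mid",np.round((q[0]+q[1])/2,1))
print("bar tri",tri(rays))
def res(s,full=False):
    c,d=np.cos(s[2]),np.sin(s[2])
    return np.concatenate([(o-[s[0]+c*loc[l][0]-d*loc[l][1],s[1]+d*loc[l][0]+c*loc[l][1],loc[l][2]]) for l,o in obs])
s=least_squares(res,[551,115,-1.6],loss="soft_l1",f_scale=4)
print(s.x,np.degrees(s.x[2]))
for (l,_),r in zip(obs,res(s.x).reshape(-1,3)): print(l,np.round(r,1))
E
```

```text
side bar 0.74 290 (272.2328796386719, 195.78768920898438) (14.279020309448242, 38.27245330810547) 69.44395446777344
ends at z185 [[594.8, -44.2, 185.0], [467.8, -39.6, 185.0]] mid [531.3 -41.9 185. ]
top bar 0.86 681 (261.70062255859375, 232.03787231445312) (42.80237579345703, 54.29910659790039) 3.0940582752227783
ends at z185 [[603.1, 16.5, 185.0], [481.4, 24.2, 185.0]] mid [542.3  20.3 185. ]
bar tri (array([554.83451815,  16.01074289, 138.22887727]), [np.float64(10.915104186750087), np.float64(10.915104186750138)])
[549.98798638 113.29921512  -1.64925511] -94.49535710136834
hinge [ 0.6 -0.2  0.5]
bar [-1.7 -0.7 -3.8]
nest [ 3.4  1.5 -3.7]
press [-0.9 -1.8 -0. ]
capsule [2.8 0.4 6.3]
hinge [ 3.3 -0.8  1.8]
bar [-1.6 -3.5 -5.2]
nest [-0.5  1.3 -2.5]
press [ -4.4 178.2   2.3]
capsule [ 1.000e-01 -5.973e+02 -2.780e+01]
hinge [1.7 0.8 1.1]
bar [ 0.1 -1.1 -1.9]
nest [-4.   1.6  4.9]
press [1.9 1.1 3.6]
capsule [-1.1  2.4  0.4]
hinge [-0.2 -1.7 -2.3]
bar [ 0.5 -0.2 -0.7]
nest [-4.2  1.3  3.5]
press [ 4.1  5.2 -2.1]
capsule [  -0.8 -593.8  -20.3]
```

```bash
python3 - <<'E'
from rig import bot
import cv2,numpy as np
from geo import *
rays=[]
for n in ("side","top"):
    p=bot.read_camera(n); g=p["color"].max(2)
    m=bot.cut_out(p,"bar")[0]["region"]&(g<45)
    k,lab,st,ce=cv2.connectedComponentsWithStats(m.astype(np.uint8))
    m=lab==1+st[1:,4].argmax()
    m=cv2.morphologyEx(m.astype(np.uint8),cv2.MORPH_OPEN,np.ones((3,3)))
    pts=np.argwhere(m)[:,::-1].astype(np.float32)
    (u,v),s,a=cv2.minAreaRect(pts); print(n,(u,v),s,a,pts.mean(0))
    rays.append(ray(p,(u,v)))
    t=np.array([np.cos(np.radians(a)),np.sin(np.radians(a))]) if s[0]>s[1] else np.array([-np.sin(np.radians(a)),np.cos(np.radians(a))])
    q=[onplane(p,np.array([u,v])+k*t*max(s)/2,185) for k in(-1,1)];print(np.round(q,1).tolist(),np.round(sum(q)/2,1),"len",np.linalg.norm(q[0]-q[1]),"ang",np.degrees(np.arctan((q[1]-q[0])[1]/(q[1]-q[0])[0])))
    im=cv2.cvtColor(p["color"],cv2.COLOR_RGB2BGR); im[m>0]=(0,0,255)
    x,y=int(u),int(v); cv2.imwrite(f"pics/bar_{n}.png",cv2.resize(im[y-50:y+50,x-60:x+60],None,fx=5,fy=5,interpolation=0))
print(tri(rays))
for yaw in(-4.2,175.8):
    for z in (275,185): 
        for y in (-22,60,200): print(yaw,z,y,bot.solve_ik([505,y,z if y<100 else 80],[180,0,yaw]))
E
```

```text
side (272.1792907714844, 191.5122528076172) (3.9170122146606445, 32.27995300292969) 70.70995330810547 [271.4896 191.5   ]
[[596.6, -26.8, 185.0], [489.3, -20.2, 185.0]] [542.9 -23.5 185. ] len 107.59522794668274 ang -3.5439583118864313
top (279.84722900390625, 232.5210723876953) (5.686535835266113, 53.326393127441406) 3.468229293823242 [279.83154 230.9534 ]
[[600.4, -24.8, 185.0], [481.0, -15.8, 185.0]] [540.7 -20.3 185. ] len 119.74897579349195 ang -4.282259546693911
(array([541.72364925, -21.11572046, 183.54231087]), [np.float64(1.651869936707677), np.float64(1.6518699367077092)])
-4.2 275 -22 [-40.97277944  -1.63070127  40.10297501 101.60402345   1.06774682
  79.64517947 -95.27318143]
-4.2 275 60 [ -42.46974975   -0.76660071   32.67655142  101.03049639    0.42076859
   79.61506098 -104.07137828]
-4.2 275 200 [ -50.20360531   14.52199632   29.10521235  109.7916811    -8.29397981
   57.72858051 -111.6315986 ]
-4.2 185 -22 [-40.76206544   2.52316696  41.66710191 108.95525335  -1.79443696
  69.16869466 -92.68424584]
-4.2 185 60 [ -42.36358759    2.95529858   33.85153793  108.36445346   -1.76061851
   69.18953029 -102.12163467]
-4.2 185 200 [ -50.20360531   14.52199632   29.10521235  109.7916811    -8.29397981
   57.72858051 -111.6315986 ]
175.8 275 -22 [ 1.35703062e-01  3.53594155e-02 -6.52236597e-01  1.00363009e+02
  4.09232395e-04  7.96016336e+01  8.52833927e+01]
175.8 275 60 [-42.23427857  -0.75662814  32.44305105 101.02404117   0.41265334
  79.61477046  75.93212221]
175.8 275 200 [-40.69532197  13.71652502  18.26880343 109.46826922  -5.05153448
  57.58330373  65.59871509]
175.8 185 -22 [-40.08798581   2.51789808  40.96340643 108.93812533  -1.76583151
  69.16905923  87.2761493 ]
175.8 185 60 [-41.2030016    2.95199727  32.6395515  108.33138807  -1.70277295
  69.19055862  77.80709005]
175.8 185 200 [-40.69532197  13.71652502  18.26880343 109.46826922  -5.05153448
  57.58330373  65.59871509]
```

```bash
cd pics; python3 -c "
import cv2,numpy as np
cv2.imwrite('both.png',cv2.resize(np.hstack([cv2.imread('bar_side.png'),cv2.imread('bar_top.png')]),(800,333)))"
```

```text
(no output)
```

View pics/both.png

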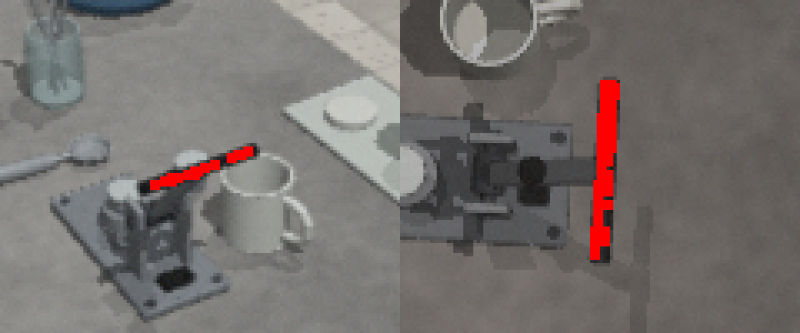

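The red overlays sit on the bar. It triangulates to (542,−21,184), which agrees with the expected 185 height and with the fitted press pose (hinge near (546.8,63.3), yaw −94.2°). Next I approach and grip the robot-side half.

```bash
cat >> geo.py <<'E'
PSI=np.radians(-94.2); U=np.array([np.cos(PSI),np.sin(PSI),0]); V=np.array([-U[1],U[0],0])
H=np.array([546.8,63.3,80.]); ROT=[180,0,175.8]; OFF=-36
def bar(q,r=135.): return H+OFF*V+r*(-np.cos(q)*U+np.array([0,0,np.sin(q)]))
E
python3 - <<'E'
from rig import bot
from geo import *
import cv2
def say(*a):
    o=bot.get_obs();print(*a,round(o["t"],2),np.round(o["tcp_pos"],1),np.round(o["contact_force"],1),round(o["width"],3),np.round(o["gripper_force"],1),np.round(o["joint_positions"],0))
b=bar(2.25);print(b)
bot.goto(b+[0,0,110],ROT);say("above")
bot.gripper_to(0.6)
print(bot.move_straight(b,threshold=8,speed=120));say("at")
p=bot.read_camera("side");im=p["color"][100:300,150:400,::-1]
cv2.imwrite("pics/pre.png",cv2.resize(im,None,fx=3,fy=3))
E
```

```text
[504.68582783 -18.6391224  185.03988158]
above 5.3 [504.8 -17.6 294.9] [ 0. -0.  1.] 1.002 0.0 [-1. -0. -0. 99. -0. 82. 85.]
False
at 7.24 [505.3 -18.6 185.8] [ 0.2  0.  -0.2] 0.602 0.0 [ -1.   3.  -0. 108.   0.  69.  85.]
```

View pics/pre.png

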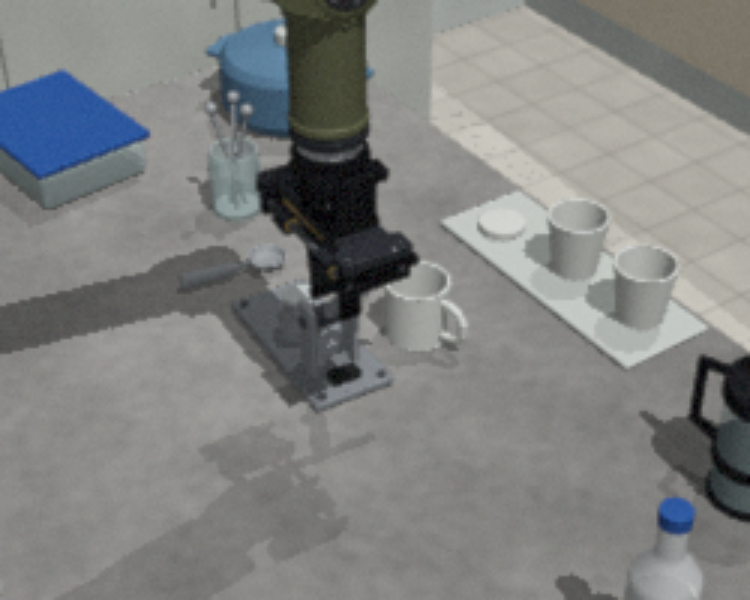

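The open gripper now straddles the bar at about (340,265), with nothing else close to the fingers. I close it and start the arc, watching the force.

```bash
cat >> geo.py <<'E'
from rig import bot
def say(*a):
    o=bot.get_obs();print(*a,round(o["t"],2),np.round(o["tcp_pos"],1),np.round(o["contact_force"],1),"w",round(o["width"],3),np.round(o["gripper_force"],1))
    return o
E
python3 - <<'E'
from geo import *
bot.gripper_to(0.0,f_grip=20);say("grip")
for q in (2.05,1.85,1.6,1.35,1.1):
    bot.move_straight(bar(q),speed=100); o=say(q)
    if np.linalg.norm(o["contact_force"])>30: break
E
```

```text
grip 8.03 [504.7 -18.7 185. ] [ 0.1 -1.   0.7] w 0.147 20.0
2.05 8.45 [506.3   3.4 200.7] [-2.2 -3.7  5.8] w 0.154 20.0
1.85 8.87 [508.6  29.1 210.8] [-2.7 -4.   6. ] w 0.155 20.0
1.6 9.35 [511.1  63.  215.6] [-0.7 -0.9  5.8] w 0.154 20.0
1.35 9.83 [513.4  96.  211.8] [0.8 0.9 4.1] w 0.151 20.0
1.1 10.32 [515.5 126.9 200.1] [ 2.8 -0.   1. ] w 0.151 20.0
```

```bash
python3 - <<'E'
from geo import *
import cv2
for q in (.85,.6,.4,.25,.12):
    bot.move_straight(bar(q),speed=80); o=say(q)
    if np.linalg.norm(o["contact_force"])>30: raise SystemExit
print(bot.move_straight(bar(0)-[0,0,3],speed=25,threshold=25));say("down")
bot.sleep(.5);say("held")
p=bot.read_camera("side");cv2.imwrite("pics/down.png",cv2.resize(p["color"][130:280,170:370,::-1],None,fx=4,fy=4))
E
```

```text
0.85 10.88 [517.4 154.2 180.9] [ 2.4 -1.4 -2.1] w 0.151 20.0
0.6 11.45 [518.9 176.8 154.8] [ 2.8 -2.8 -2.8] w 0.153 20.0
0.4 11.93 [519.9 190.3 131.3] [ 3.1 -3.3 -2.8] w 0.153 20.0
0.25 12.33 [520.4 196.8 112.3] [ 2.5 -3.8 -1.3] w 0.148 20.0
0.12 12.7 [520.6 199.8  95.5] [ 2.6 -2.4 -0.8] w 0.149 20.0
True
down 13.38 [520.8 200.5  81. ] [-2.  -0.1  6. ] w 0.149 20.0
held 13.88 [520.8 200.5  81. ] [-0.7 -0.1  5.1] w 0.151 20.0
```

View pics/down.png

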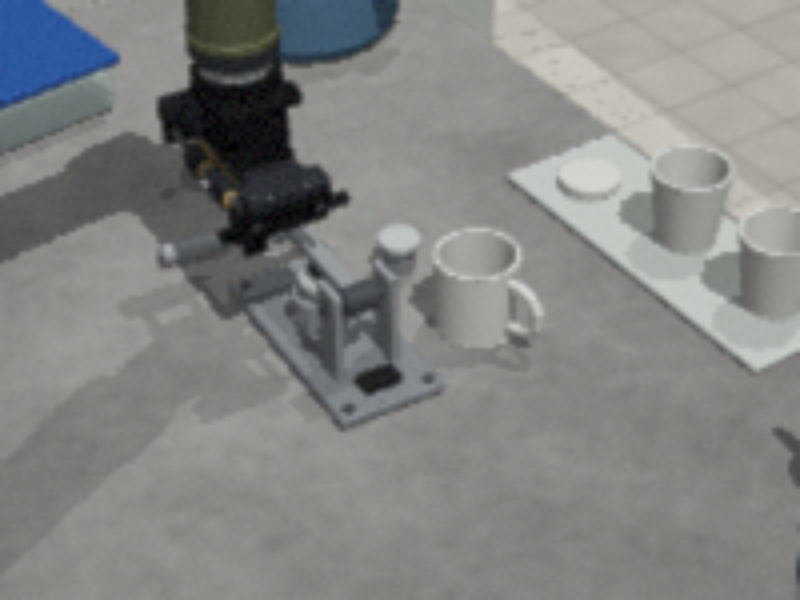

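The arm lies level across the nest, with the bar held in the gripper at about (270,230). It stopped at z = 81 on the force threshold. I push further down to check that it is really on the firm stop.

```bash
python3 - <<'E'
from geo import *
bot.gripper_to(0.0,f_grip=45)
p=np.array(bot.get_obs()["tcp_pos"])
for dz in (1,2,3,4):
    r=bot.move_straight(p-[0,0,dz],speed=10,threshold=35); bot.sleep(.15); say(dz,r)
    if r: break
bot.sleep(.4)
E
```

```text
1 False 14.65 [520.8 200.5  81. ] [-1.5 -4.3  7.4] w 0.144 45.0
2 False 15.05 [520.8 200.6  80.9] [-4.1 -4.5 13.4] w 0.151 45.0
3 False 15.45 [520.9 200.6  80.8] [-6.7 -6.  17.9] w 0.145 45.0
4 False 15.85 [520.9 200.6  80.8] [-7.7 -6.5 24. ] w 0.145 45.0
```

The position doesn't move while the downforce rises to 24 N, and the lid needs only about 4 N, so the arm is on its stop and the lid is home. Now I swing it back.

```bash
python3 - <<'E'
from geo import *
import cv2
bot.gripper_to(0.0,f_grip=20)
for q in (.05,.25,.5,.75,1.0,1.3,1.6,1.9,2.1,2.23):
    bot.move_straight(bar(q),speed=90); o=say(q)
    if np.linalg.norm(o["contact_force"])>35: raise SystemExit
bot.gripper_to(0.6);bot.sleep(.5);say("open")
bot.move_straight(bar(2.25)+[0,0,110],speed=120)
q=np.array(bot.get_obs()["joint_positions"]);q[0]-=40;bot.move_joints(q);bot.sleep(.5);say("clear")
ims=[]
for n in("side","top"):
    p=bot.read_camera(n);print([np.round(bot.mark_of(p,l)[:1] and bot.mark_of(p,l)[0]["position"]) for l in("bar","capsule","cup","spare_capsule","spoon")])
    y,x=(150,200) if n=="side" else (160,170)
    ims.append(cv2.resize(p["color"][y:y+110,x:x+130,::-1],None,fx=3,fy=3))
cv2.imwrite("pics/end.png",np.hstack(ims))
E
```

```text
0.05 16.73 [520.9 200.4  86.6] [ 2.7 -3.1 -1.9] w 0.152 20.0
0.25 17.18 [520.7 196.9 113.2] [ 2.6 -1.6 -2.5] w 0.15 20.0
0.5 17.7 [519.9 185.7 145. ] [3.  3.8 0.3] w 0.151 20.0
0.75 18.23 [518.6 167.8 173.1] [2.2 5.7 3.6] w 0.151 20.0
1.0 18.75 [517.  144.  196.3] [0.1 9.1 9.9] w 0.152 20.0
1.3 19.35 [514.3 105.1 213.3] [-2.   6.1 15.7] w 0.155 20.0
1.6 19.95 [511.2  62.  216.9] [-0.1  0.4 10.9] w 0.153 20.0
1.9 20.55 [508.   22.  208.1] [ 2.  -1.9  4.6] w 0.152 20.0
2.1 21.0 [506.1  -1.9 196.3] [ 3.5 -1.4  1.5] w 0.151 20.0
2.23 21.34 [504.8 -16.4 186.3] [ 3.3 -1.5  0.8] w 0.149 20.0
open 22.77 [504.8 -16.5 186.7] [ 0.3 -0.1  0.2] w 0.602 0.0
clear 25.62 [398.4 309.7 294.2] [-0.  -0.2  0.5] w 0.599 0.0
[array([540., -23., 181.]), array([553., 132.,  25.]), array([664.,  63.,  -2.]), array([655., 168.,  -6.]), array([548., 292.,   1.])]
[array([540., -20., 184.]), array([549., 135.,  21.]), array([665.,  66.,  -1.]), array([652., 168.,  -2.]), array([551., 290.,  -1.])]
```

View pics/end.png

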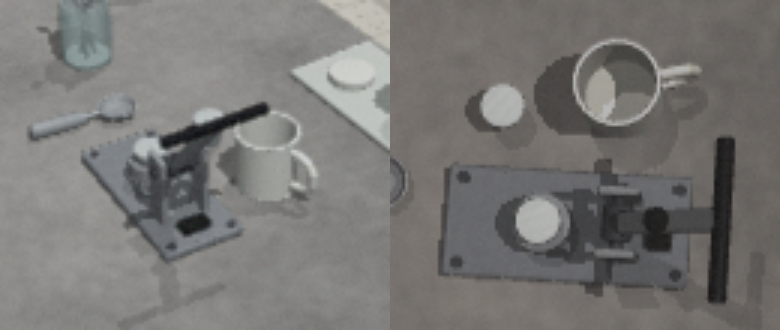

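The pictures show the arm at its rear stop, with the bar at (722,220) in the right-hand view. The capsule stands in its nest at (540,220), the bystanders haven't moved, and the robot is clear. I hand in.

```bash
python3 -c "
from rig import bot
print(bot.hand_in())"
```

```text
the job is handed in; nothing more can be done
None
```

The job is handed in at about 26 s: the press arm was pushed onto its closed stop (24 N, no further give, so the lid should be home), then returned to its rear stop and released, with the capsule still in its nest and the bystanders unmoved; no verdict was returned.

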